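# Set the length stop of the nailing jig and hold it at its notch

### The arm

A 7-joint arm with a two-finger parallel gripper is mounted at the origin on the work surface. World frame = base frame: x ahead of the robot, y to its left, z up, the work surface at z = 0. Lengths are in m, angles in rad, forces in N, time in s.
With the tool pointing down it reaches from about 0.4 to 0.875 m from the base axis. Payload 19.3 kg.
Tool frame: the origin (TCP) lies midway between the tips of the shut fingers; the grasp point (between the pads) lies 19 mm behind it (bot.grip_point_offset is the distance from the TCP to the grasp point, in m); z points along the fingers, y is the direction in which the jaws open and shut (so a half turn about z gives the same grasp; the last joint's range is limited). The gripper opens to 85 mm and grips with 20 to 120 N. Pads are 22 mm wide; open, the fingers measure 114 mm over their backs; the gripper's body (76 mm by 85 mm) begins 54 mm behind the grasp point. The pads swing forward as they close: fully open they stand 13 mm farther back than shut.
Start: joints at [1.272, 0.521, -0.036, 1.599, 0.021, 1.021, -0.113], TCP at [0.142, -0.609, 0.231] pointing down, gripper open.
Joint ranges: [-2.91, 2.91], [-0.3, 2.13], [-1.5, 1.42], [0.17, 2.43], [-1.26, 4.41], [0.16, 1.93], [-2.52, 2.52]. Speed limits (rad/s): [1.89, 1.89, 2.39, 2.39, 3.01, 3.01, 3.01].

### API

Orientations are given as [roll, pitch, yaw] about the fixed x, y, z axes, in that order (R = Rz(yaw) Ry(pitch) Rx(roll)).
In Python, from workcell import bot, viewer, workorder gives the robot as it stands.
- The arm moves only by the tool move_arm, never from a script. Its argument "plan" is a list of rows, each a list of 6 numbers: the shift along the tool's x, y, z scaled (see below), then the turn, a rotation vector about the tool's x, y, z scaled (see below). A call has 1 to 5 rows; each row shifts and turns the commanded pose from where the row before left it, along the tool's axes as they then stand; what a row does not reach is not made up. The controller multiplies each number of a shift by 0.025 m and each number of a turn by pi rad. A row lasts 1/10 s, in which the tool goes at most 50 mm and 8.59 degrees, less where a joint would pass 70% of its speed; a pose out of reach is approached as far as the arm can. A call with a number of a shift or a turn outside -1 to 1 is refused whole. A call with a gripper value outside its range is refused whole. "claw" is the closure, from -1 (fully open) to 1 (shut), so that 0 is half open, set as the call begins (left out, the last holds). The fingers move at their own pace and stop on an object; "force" is the grip in N (left out, the last holds). Time passes only in rows, so rows that do not move let the fingers close. It gives the time, the measured TCP pose, the force and the opening at its end, in the units of the state.
- bot.observe(): the state, without advancing time (a new reading comes with each control period).
- viewer.grab_frame(name): name is "scene" or "top"; returns the picture (420x560x3 uint8, red, green, blue); there is no depth.
- viewer.camera_info(name): a dict with "K" (3x3 intrinsics, pixels), "D" ([k1, k2, p1, p2, k3] as OpenCV has them; the pictures are not rectified), "R" (3x3) and "t" (3): a world point X has camera coordinates R X + t. Camera axes: x right, y down, z forward; pixel columns grow to the right and rows downward; lengths in m; the calibration is good to about 2 mm. A picture is of the moment at which its call begins. camera_info takes no time and is no camera call.
- workorder.job_done(): hands the job in, once; it reports no verdict.
The state is a dict: "clock": time; "qpos": joint angles; "qd": joint speeds; "joint_efforts": joint torques, N m; "position": TCP position; "tool_rot": TCP orientation; "force": force on the tool from outside, world axes, zero at the start; "moment": the same for the moment, N m; "grip_width": finger opening in m.
Only numpy, scipy, OpenCV 4.12 (cv2) and the standard library are available. Lean on these libraries where they do the work, as an engineer would, in place of code of your own. Each camera call takes 0.05 s, during which the arm holds its last target.

### The job

Set up the length stop: thread the wide steel collar and then the narrow one down the carriage's post, each fully home, then grip the carriage's square knob and slide the carriage along its rail until you feel the ball click into the notch of the index strip, without running on past it. Finish while still gripping the knob firmly with the carriage resting at the notch, as a colleague is about to nail against it: do not let go. Leave the other things on the table where they are.

Things in the scene. Friction and masses are not known exactly. Their poses are not given: they have to be found in the camera images.
- jig_frame (a point): Fixed length-stop jig: a pine board (110 x 420 mm, 12 mm thick) lying on the table with an aluminium rail along its length. This point is on the table, under the middle of the rail. Its y axis is the direction of the rail, the way the carriage has to be slid; its x axis points across it, to the side of the index strip (away from the robot); z is up.
- carriage (a joint): Position in metres of the stop carriage along the rail: 0 at its starting end, growing along the jig's y axis, end stop at 0.2; starts between 0 and 0.05. An aluminium plate 50 mm wide, from 35 mm ahead of the post axis to 105 mm behind it, top face 43 mm above the table. It slides with about 2 N of friction.
- post_foot (a point): Foot of the upright steel post on the carriage: on the post's axis, at the plate's top face. The post is 14 mm thick and stands 58 mm above this point, its top 5 mm tapered. Axes as the jig's; moves with the carriage.
- knob_grip (a point): Point on the square wooden knob of the carriage by which it is gripped and slid: on its axis, 17 mm below its top and 37 mm above the plate. The knob is 24 x 24 mm (faces along the jig's x and y) and 54 mm tall, 85 mm behind the post (towards -y of the jig). Moves with the carriage.
- ball (a point): Steel detent ball (12 mm) in the dark housing on the +x side of the carriage, 30 mm behind the post axis. Sprung, it rides along the smooth edge of the index strip and drops into the strip's one notch: it catches within about 4 mm of the notch, draws the carriage centred by itself if the grip is eased, then takes roughly 8 to 12 N to push out.
- notch (a point): The one notch, 10 mm wide, in the rail-side edge of the steel index strip along the +x side of the rail; it is screwed on at another place each time, 70 to 170 mm ahead of the ball's start. Axes as the jig's. The carriage is at the notch when the ball lies level with this point along the jig's y (the ball stays about 6 mm to its -x side).
- wide_mid (a point): Centre of the wide steel collar: a plain ring 50 mm outside, 17 mm hole, 24 mm tall, about 0.3 kg, lying flat on the table (this point half-way up, 12 mm above its underside). Starts to the left or right in front of the robot, swapping with the narrow one. Fully home on the plate its centre is 12 mm above the post foot.
- wide: The same wide collar, origin at the centre of its underside.
- narrow_mid (a point): Centre of the narrow steel collar: a plain ring 32 mm outside, 17 mm hole, 24 mm tall, about 0.11 kg, lying flat on the table (this point half-way up). Fully home on the wide collar its centre is 36 mm above the post foot.
- narrow: The same narrow collar, origin at the centre of its underside.
- hammer: A claw-less hammer with a wooden handle, lying on the table towards the robot's right; a bystander. It must not be shifted.
- glue: A white glue jar with a grey cap, 52 mm wide, 85 mm tall, standing on the table to the robot's left; a bystander. It must not be shifted.
- tin: A low dark open nail tin, 52 mm wide, 28 mm tall, standing between the places of the two collars; a bystander. It must not be shifted.
- offcut: A pine offcut 90 x 35 x 30 mm, lying on the left between the collars and the glue jar; a bystander. It must not be shifted.
There are look-alikes about, which are no part of the job. What is shaped like the wide but blue or orange is not meant.

How it is judged:
On the way, in this order (a step that is already met when the one before it is completed fails the run):
1. the wide collar is fully home on the carriage's plate (horizontal distance between wide_mid and post_foot below 0.0035 m and z of wide_mid in the frame of post_foot between 0.01 and 0.014 m and angle between wide_mid's own z axis and vertical below 0.08 rad), for 0.2 s.
2. the narrow collar is fully home on top of the wide one, both released (all of step 1 and horizontal distance between narrow_mid and post_foot below 0.0035 m and z of narrow_mid in the frame of post_foot between 0.034 and 0.038 m and angle between narrow_mid's own z axis and vertical below 0.08 rad and contact force between the fingers and wide below 0.2 N and contact force between the fingers and narrow below 0.2 N), for 0.2 s.
3. the carriage, gripped by its knob, is at the notch (y of ball in the frame of notch between -0.0025 and 0.0025 m and contact force between the fingers and carriage_c0 above 3 N), for 0.2 s.
At the end, for the whole second after the job is handed in: Fingers grip the knob (over 3 N), ball within 2.5 mm of the notch along the rail, carriage at rest (under 10 mm/s); both collars untouched and home on the post, wide below: within 3.5 mm of its axis, 2 mm of full depth, 0.08 rad of level (all of step 2 and all of step 3 and velocity of joint carriage between -0.01 and 0.01 m/s); the arm keeps its last pose, push and grip.
It fails at once if the carriage is pushed more than 10 mm past the notch (y of ball in the frame of notch above 0.01 m).
It fails at once if a bystander is shifted more than 40 mm (distance of any of hammer, glue, tin, offcut from where it was at the start of the episode above 0.04 m).
It also fails if it takes over 72 s, if anything falls off the work surface, if the arm or the gripper's body presses on something with over 40 N, if the wrist force passes 120 N, or if a joint passes its speed limit or range.

## Working session

There is one attempt and no reset: what is moved stays moved. The work goes in short steps, Python scripts to look and compute and a tool call to move; the robot and the scene stay as the last step left them, time stands still between calls to the robot, and variables do not carry over. Pictures are saved under pics/ and viewed, and the job is handed in when it is done.

Besides the shell and the picture viewer there is one more tool, called after "Call:" as name([rows], argument=value, ...), one row to a line, values as JSON. move_arm: Moves the arm, as the interface text tells. Shifts and turns lie within -1 to 1; 1 stands for 0.025 m of shift or pi rad of turn. Its arguments: {"type":"object","properties":{"plan":{"type":"array","items":{"type":"array","items":{"type":"number"}}},"claw":{"type":"number"},"force":{"type":"number"}},"required":["plan"]}

```bash
ls; mkdir -p pics
python3 - <<'E'
from workcell import bot, viewer, workorder
import cv2
print(bot.observe(), bot.grip_point_offset)
for n in("scene","top"):
    im=viewer.grab_frame(n); cv2.imwrite(f"pics/{n}0.png",im[:,:,::-1]); print(viewer.camera_info(n))
E
```

```text
pics
{'clock': 0.0, 'qpos': array([ 1.27182361,  0.52204232, -0.03633517,  1.60000483,  0.02120384,
        1.02109401, -0.11281354]), 'qd': array([ 0.00146826, -0.00027473,  0.00084274, -0.00031023, -0.00068689,
       -0.00167104,  0.00078861]), 'joint_efforts': array([-3.71214082e-05, -9.27113700e+01,  1.98014170e+00, -3.69924688e+01,
        1.79241219e-02,  8.34307313e-03, -2.17014025e-05]), 'position': array([ 0.14162915, -0.60839273,  0.23070914]), 'tool_rot': array([-3.14043220e+00,  8.23962174e-05,  2.28757935e-01]), 'force': array([-0.21540148, -0.24879636,  0.12145739]), 'moment': array([-0.04260106,  0.01946205,  0.04638428]), 'grip_width': 0.08540600451213724} 0.0187
{'K': array([[428.01999829,   0.        , 277.67877001],
       [  0.        , 428.01999829, 207.58922324],
       [  0.        ,   0.        ,   1.        ]]), 'D': array([-0.02394247,  0.        ,  0.        ,  0.        ,  0.        ]), 'R': array([[ 0.04060055,  0.9991647 ,  0.0046364 ],
       [ 0.63628033, -0.02227665, -0.77113624],
       [-0.77038882,  0.03425861, -0.63665329]]), 't': array([-0.00877428, -0.24981047,  1.33600347])}
{'K': array([[507.75941209,   0.        , 277.93678736],
       [  0.        , 507.75941209, 211.83552287],
       [  0.        ,   0.        ,   1.        ]]), 'D': array([-0.14562149,  0.        ,  0.        ,  0.        ,  0.        ]), 'R': array([[ 0.0043082 , -0.99989979, -0.01348526],
       [-0.98618333, -0.00201511, -0.16564535],
       [ 0.16560158,  0.01401257, -0.98609318]]), 't': array([-0.00331248,  0.5089163 ,  1.26551658])}
```

View pics/scene0.png

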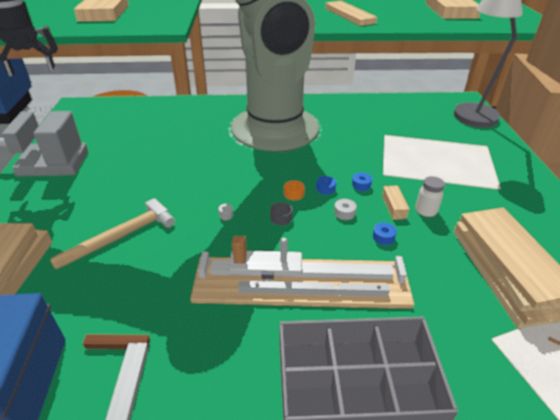

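View pics/top0.png

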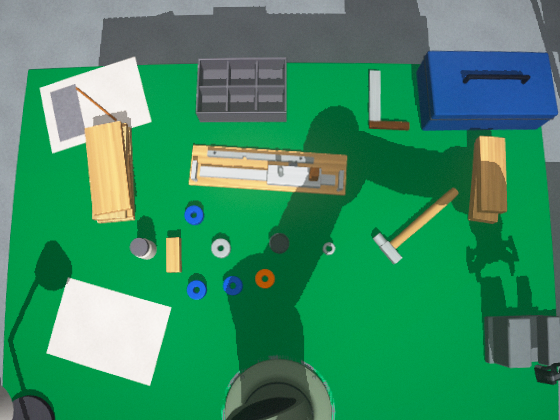

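The top view shows the jig at about (268,170). The grey ring at (220,248) fits the wide steel collar. The blue rings (194,214), (196,289), (232,285) and the orange ring (264,278) are look-alikes. The small grey ring at (328,248) fits the narrow collar, and the tin is at (279,242). I'll confirm with enlarged crops.

Run:
```python
import cv2, numpy as np
t=cv2.imread("pics/top0.png"); s=cv2.imread("pics/scene0.png")
r=lambda im,x0,y0,x1,y1,k:cv2.resize(im[y0:y1,x0:x1],None,fx=k,fy=k,interpolation=cv2.INTER_CUBIC)
cv2.imwrite("pics/c1.png",r(t,190,225,350,295,5))
cv2.imwrite("pics/c2.png",r(t,180,135,360,205,4.4))
cv2.imwrite("pics/c3.png",r(s,185,230,420,310,3.4))
cv2.imwrite("pics/c4.png",r(s,210,165,410,250,4))
```

```text
(no output)
```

View pics/c1.png

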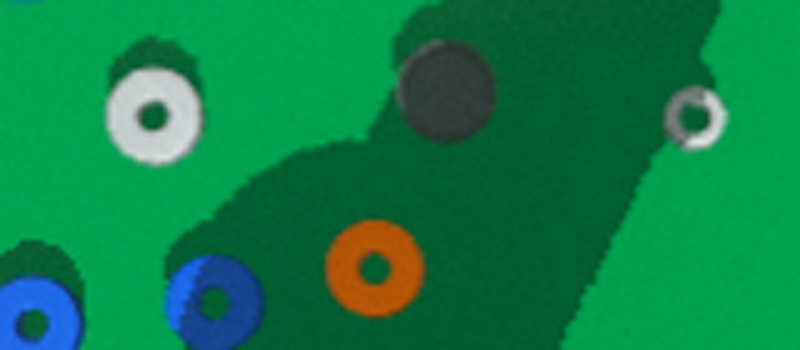

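View pics/c2.png

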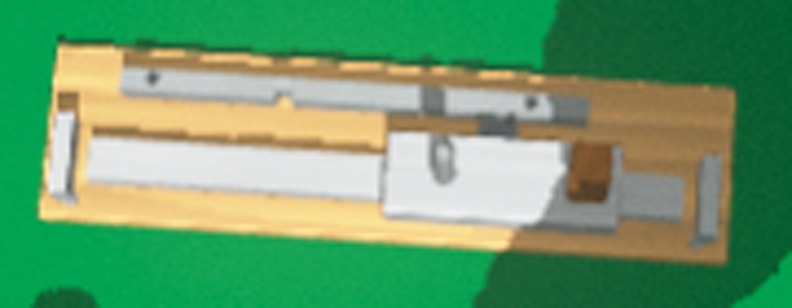

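View pics/c3.png

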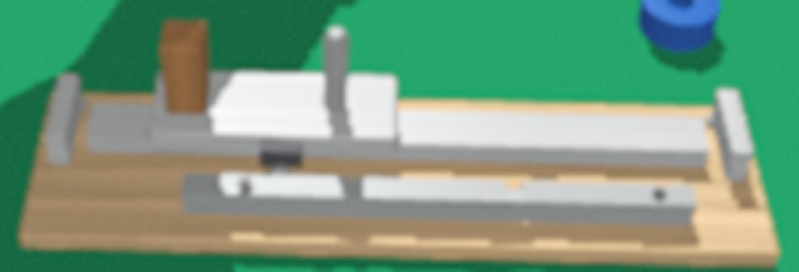

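View pics/c4.png

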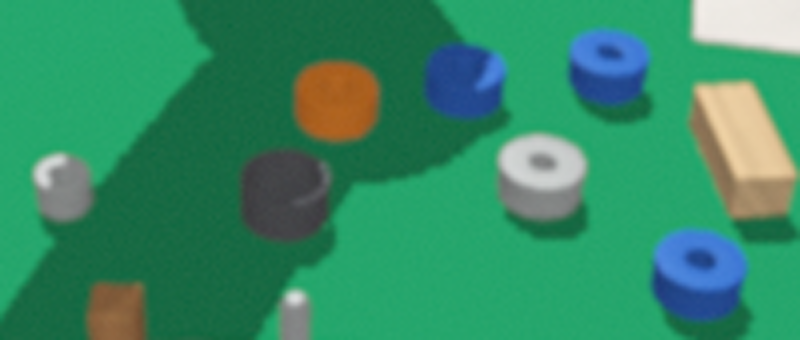

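The crops confirm it: the wide steel collar is at top (220,248), the narrow one at (328.5,248), and the rest are blue, orange or the dark tin. The notch is at top (244.5,157.5) and scene (336.5,284). Next I'll measure.

```bash
cat > h.py <<'E'
import numpy as np, cv2
from workcell import bot, viewer, workorder
def und(n,uv):
    c=viewer.camera_info(n); p=cv2.undistortPoints(np.array(uv,float).reshape(-1,1,2),c["K"],c["D"]).reshape(-1,2); return c,p
def ray(n,uv):
    c,p=und(n,uv); d=(c["R"].T@np.array([p[0,0],p[0,1],1.])); o=-c["R"].T@c["t"]; return o,d/np.linalg.norm(d)
def onz(n,uv,z):
    o,d=ray(n,uv); return o+d*(z-o[2])/d[2]
def tri(a,b):
    o1,d1=ray("top",a); o2,d2=ray("scene",b)
    A=np.eye(3)-np.outer(d1,d1); B=np.eye(3)-np.outer(d2,d2)
    X=np.linalg.solve(A+B,A@o1+B@o2); return X, np.linalg.norm(A@(X-o1))*2
def proj(n,X):
    c=viewer.camera_info(n); return cv2.projectPoints(np.array(X,float).reshape(-1,1,3),cv2.Rodrigues(c["R"])[0],c["t"],c["K"],c["D"])[0].reshape(-1,2)
E
python3 - <<'E'
from h import *
np.set_printoptions(precision=4,suppress=True)
for n in("top","scene"):
    c=viewer.camera_info(n); print(n,-c["R"].T@c["t"])
t=cv2.imread("pics/top0.png")
def blob(x0,y0,x1,y1):
    p=t[y0:y1,x0:x1].astype(int); sat=p.max(2)-p.min(2)
    m=(sat<40)&(p.max(2)>80)
    m=m.astype(np.uint8); cs,_=cv2.findContours(m,cv2.RETR_EXTERNAL,cv2.CHAIN_APPROX_NONE)
    c=max(cs,key=len); e=cv2.fitEllipse(c); print(e); return e[0][0]+x0,e[0][1]+y0
w=blob(205,232,237,264); nn=blob(315,235,343,262)
print(w,onz("top",w,.024)); print(nn,onz("top",nn,.024))
f2=lambda x,y:((x+.5)/4.4-.5+180,(y+.5)/4.4-.5+135)
f3=lambda x,y:((x+.5)/3.4-.5+185,(y+.5)/3.4-.5+230)
print("notch",tri(f2(284,98),f3(515,183)))
print("posttop",tri(f2(438,143),f3(336,33)),onz("top",f2(438,143),.101),onz("scene",f3(336,33),.101))
cs=[f2(58,42),f2(735,89),f2(726,264),f2(39,218)]
P=[onz("top",c,.012) for c in cs]
for p in P:print(p)
print("ctr",np.mean(P,0),[np.arctan2(*(a-b)[:2]) for a,b in((P[0],P[1]),(P[3],P[2]))])
K=[onz("top",f2(*c),.097) for c in((572,143),(613,143),(610,190),(570,185))]
print(K)
PL=[onz("top",f2(*c),.043) for c in((388,132),(618,147),(616,228),(384,215))]
for p in PL:print("plate",p)
E
```

```text
top [ 0.2923 -0.02    1.3322]
scene [ 1.1885 -0.0426  0.658 ]
((15.700058937072754, 15.637275695800781), (17.82426643371582, 18.66914176940918), 146.12973022460938)
((13.235847473144531, 13.081080436706543), (11.028908729553223, 11.655420303344727), 13.841545104980469)
(220.70005893707275, 247.63727569580078) [0.4176 0.1466 0.024 ]
(328.23584747314453, 248.08108043670654) [ 0.4173 -0.1318  0.024 ]
notch (array([0.6591, 0.0909, 0.0303]), np.float64(0.004066759452958407))
posttop (array([ 0.6116, -0.0054,  0.104 ]), np.float64(0.000611478196608456)) [ 0.6124 -0.0051  0.101 ] [ 0.6085 -0.0055  0.101 ]
[0.7004 0.2313 0.012 ]
[ 0.6701 -0.1858  0.012 ]
[ 0.5607 -0.178   0.012 ]
[0.5888 0.2389 0.012 ]
ctr [0.63   0.0266 0.012 ] [np.float64(0.07233635620719207), np.float64(0.06714452360093362)]
[array([ 0.6136, -0.0814,  0.097 ]), array([ 0.6136, -0.1047,  0.097 ]), array([ 0.5861, -0.1027,  0.097 ]), array([ 0.589 , -0.0801,  0.097 ])]
plate [0.6342 0.0254 0.043 ]
plate [ 0.6252 -0.1114  0.043 ]
plate [ 0.5759 -0.1097  0.043 ]
plate [0.5836 0.0274 0.043 ]
```

Call:
move_arm([
  [1, -0.5, 0, 0, 0, 0.0475],
  [1, -0.5, 0, 0, 0, 0.0475],
  [1, -1, 0, 0, 0, 0],
  [1, -1, 0, 0, 0, 0],
  [1, -1, 0, 0, 0, 0],
], claw=-1, force=40)

```text
clock: 0.6
position: [0.2681, -0.5056, 0.231]
tool_rot: [-3.141, 0.0, -0.07]
force: [1.5, -0.7, -0.3]
grip_width: 0.0856
```

```bash
cat >> h.py <<'E'
from scipy.spatial.transform import Rotation as Ro
np.set_printoptions(precision=4,suppress=True)
def go(x,y,z,yaw=-0.07):
    s=bot.observe(); R=Ro.from_euler("xyz",s["tool_rot"]); d=R.inv().apply(np.array([x,y,z])-s["position"])/.025
    dr=(R.inv()*Ro.from_euler("xyz",[np.pi,0,yaw])).as_rotvec()/np.pi
    print("t",s["clock"],"pos",s["position"],"rpy",s["tool_rot"],"F",s["force"],"w",s["grip_width"],"\n need units",d,"turn",dr)
E
python3 -c "
from h import *
go(.45,-.35,.2)"
```

```text
t 0.6 pos [ 0.2681 -0.5056  0.231 ] rpy [-3.1412  0.0004 -0.0696] F [ 1.546  -0.7063 -0.3487] w 0.08562387388107753 
 need units [ 6.8261 -6.7155  1.2416] turn [-0.0001  0.0001  0.0001]
```

Call:
move_arm([
  [1, -1, 0, 0, 0, 0],
  [1, -1, 0, 0, 0, 0],
  [1, -1, 0, 0, 0, 0],
  [1, -1, 0, 0, 0, 0],
  [1, -1, 0, 0, 0, 0],
])

```text
clock: 1.1
position: [0.4015, -0.3897, 0.2312]
tool_rot: [-3.141, 0.0, -0.07]
force: [-0.7, 0.2, 0.2]
grip_width: 0.0854
```

Call:
move_arm([
  [1, -1, 0, 0, 0, 0],
  [1, -1, 0, 0, 0, 0],
  [0, -1, 0, 0, 0, 0],
  [0, -1, 0, 0, 0, 0],
  [0, -1, 0, 0, 0, 0],
])

```text
clock: 1.6
position: [0.4591, -0.2684, 0.231]
tool_rot: [-3.141, 0.001, -0.069]
force: [0.5, 0.2, 0.0]
grip_width: 0.0856
```

Call:
move_arm([
  [0, -1, 0, 0, 0, 0],
  [0, -1, 0, 0, 0, 0],
  [0, -1, 0, 0, 0, 0],
  [0, -1, 0, 0, 0, 0],
  [0, -1, 0, 0, 0, 0],
])

```text
clock: 2.1
position: [0.4677, -0.1439, 0.2312]
tool_rot: [-3.142, 0.0, -0.07]
force: [0.9, -1.3, -0.0]
grip_width: 0.0854
```

```bash
python3 -c "
from h import *
go(.4176,.1466,.09)"
```

```text
t 2.1 pos [ 0.4677 -0.1439  0.2312] rpy [-3.1415  0.0003 -0.0697] F [ 0.9483 -1.2683 -0.0266] w 0.085377464555533 
 need units [ -2.8078 -11.4513   5.6485] turn [-0.      0.0001  0.0001]
```

Call:
move_arm([
  [-0.5, -1, 0, 0, 0, 0],
  [-0.5, -1, 0, 0, 0, 0],
  [-0.5, -1, 0, 0, 0, 0],
  [-0.5, -1, 0, 0, 0, 0],
  [-0.5, -1, 0, 0, 0, 0],
])

```text
clock: 2.6
position: [0.4136, -0.015, 0.2312]
tool_rot: [3.142, 0.0, -0.07]
force: [0.7, 0.2, -0.3]
grip_width: 0.0853
```

Call:
move_arm([
  [0, -1, 0.5, 0, 0, 0],
  [0, -1, 0.5, 0, 0, 0],
  [0, -1, 0.5, 0, 0, 0],
  [0, -1, 0.5, 0, 0, 0],
  [0, -1, 0.5, 0, 0, 0],
])

```text
clock: 3.1
position: [0.4228, 0.1098, 0.1682]
tool_rot: [3.142, 0.0, -0.07]
force: [0.4, -0.1, 0.1]
grip_width: 0.0856
```

Call:
move_arm([
  [0, 0, 0, 0, 0, 0],
  [0, 0, 0, 0, 0, 0],
])

```text
clock: 3.3
position: [0.4226, 0.1088, 0.1685]
tool_rot: [3.141, 0.001, -0.069]
force: [-0.1, 0.2, 0.6]
grip_width: 0.0854
```

Run:
```python
from h import *
go(.4176,.1466,.09)
t=viewer.grab_frame("top"); s=viewer.grab_frame("scene")
cv2.imwrite("pics/t1.png",t[:,:,::-1]); cv2.imwrite("pics/s1.png",s[:,:,::-1])
r=lambda im,x0,y0,x1,y1,k:cv2.resize(im[y0:y1,x0:x1,::-1],None,fx=k,fy=k,interpolation=cv2.INTER_CUBIC)
cv2.imwrite("pics/a.png",r(s,190,230,420,310,3.4))
cv2.imwrite("pics/b.png",r(t,180,135,360,205,4.4))
```

```text
t 3.3 pos [0.4226 0.1088 0.1685] rpy [ 3.1412  0.001  -0.0686] F [-0.0687  0.1948  0.5568] w 0.08537147475321286 
 need units [-0.3015 -1.4941  3.1413] turn [0.0001 0.0003 0.0004]
```

View pics/s1.png

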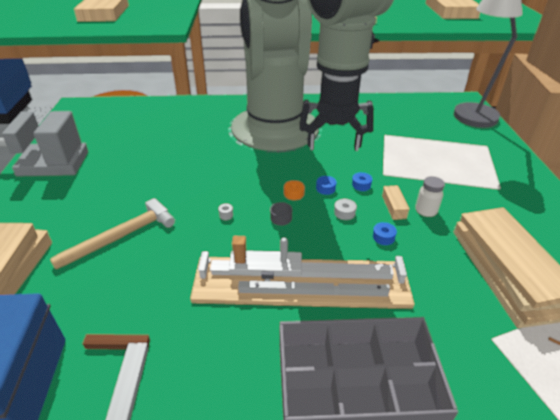

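View pics/b.png

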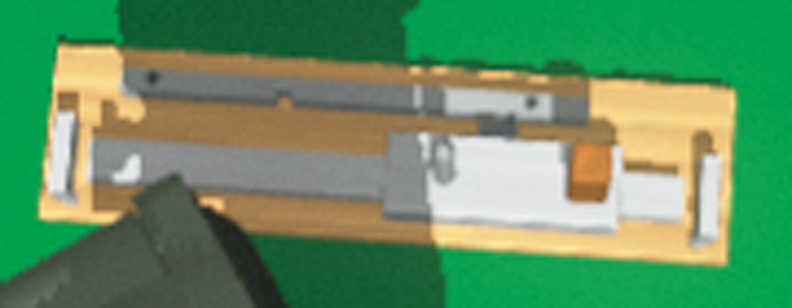

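View pics/a.png

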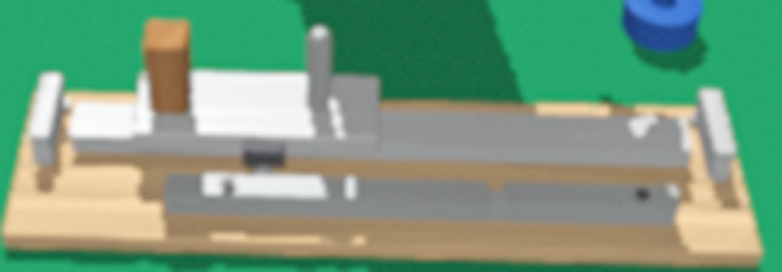

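Scene view: the gripper is above the table and the jig is unobstructed. I'll cross-check the collar positions with the scene camera and project a wireframe of the jig model onto both views.

```bash
cat >> h.py <<'E'
def wires(px,py,yaw=-0.07):
    ex=np.array([np.cos(yaw),np.sin(yaw),0]); ey=np.array([-np.sin(yaw),np.cos(yaw),0]); o=np.array([px,py,0])
    P=lambda a,b,z:o+a*ex+b*ey+np.array([0,0,z])
    L=[]
    box=lambda a0,a1,b0,b1,z:L.append([P(a0,b0,z),P(a1,b0,z),P(a1,b1,z),P(a0,b1,z),P(a0,b0,z)])
    box(-.025,.025,-.105,.035,.043); box(-.012,.012,-.097,-.073,.097); box(-.012,.012,-.097,-.073,.043)
    for z in(.043,.096): L.append([P(.007*np.cos(t),.007*np.sin(t),z) for t in np.linspace(0,6.3,20)])
    L.append([P(0,0,.043),P(0,0,.101)])
    return L
def overlay(im,n,L,x0,y0,x1,y1,k,out):
    c=cv2.resize(im[y0:y1,x0:x1],None,fx=k,fy=k,interpolation=cv2.INTER_CUBIC)
    for l in L:
        q=(proj(n,l)-[x0,y0]+.5)*k-.5
        cv2.polylines(c,[np.round(q*8).astype(np.int32)],False,(0,0,255),1,cv2.LINE_AA,3)
    cv2.imwrite(out,c)
E
python3 - <<'E'
from h import *
f4=lambda x,y:((x+.5)/4-.5+210,(y+.5)/4-.5+165)
print("wide scene",onz("scene",f4(542,158),.024),"narrow scene",onz("scene",f4(63,173),.024))
t=cv2.imread("pics/t1.png");s=cv2.imread("pics/s1.png")
L=wires(.607,-.007)
a=np.linspace(0,6.3,40)
overlay(t,"top",L,250,140,350,205,8,"pics/o1.png"); overlay(s,"scene",L,200,225,320,295,6.5,"pics/o2.png")
E
```

```text
wide scene [0.4142 0.1507 0.024 ] narrow scene [ 0.4182 -0.1299  0.024 ]
```

View pics/o1.png

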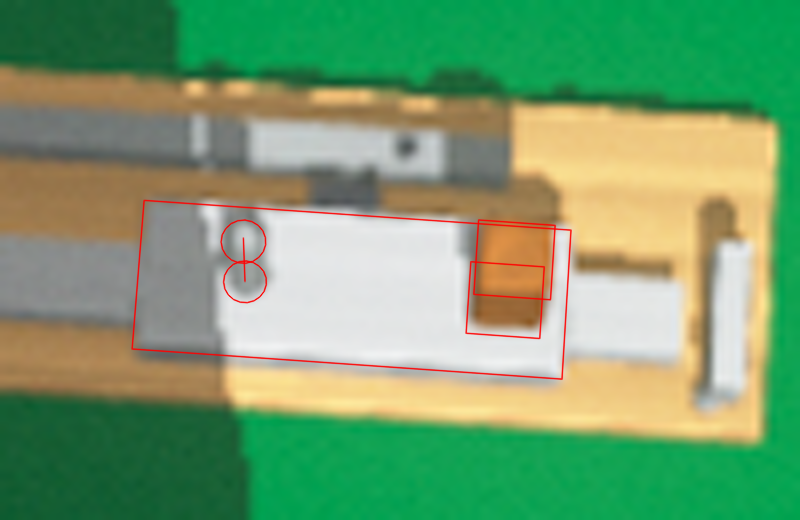

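View pics/o2.png

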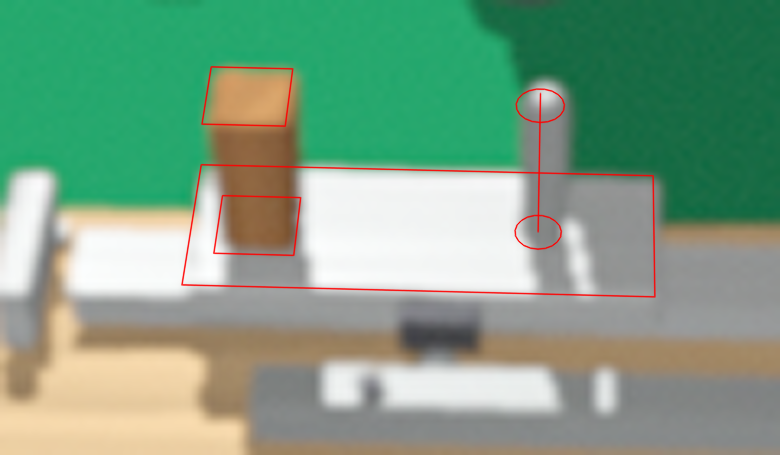

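```bash
python3 -c "
from h import *
go(.4168,.148,.001)"
```

```text
t 3.4 pos [0.423  0.1081 0.169 ] rpy [ 3.1413 -0.0002 -0.0705] F [-0.8939  0.1019  0.0794] w 0.08558140280147257 
 need units [-0.362  -1.5779  6.7211] turn [ 0.0001 -0.0001 -0.0002]
```

Call:
move_arm([
  [-0.34, -0.8, 0, 0, 0, 0],
  [0, -0.76, 0.7, 0, 0, 0],
  [0, 0, 1, 0, 0, 0],
  [0, 0, 1, 0, 0, 0],
  [0, 0, 1, 0, 0, 0],
])

```text
clock: 3.9
position: [0.4177, 0.1475, 0.0759]
tool_rot: [-3.141, -0.001, -0.071]
force: [0.3, 0.5, 0.0]
grip_width: 0.086
```

Call:
move_arm([
  [0, 0, 1, 0, 0, 0],
  [0, 0, 0.8, 0, 0, 0],
  [0, 0, 0.5, 0, 0, 0],
  [0, 0, 0, 0, 0, 0],
])

```text
clock: 4.3
position: [0.4168, 0.1473, 0.018]
tool_rot: [3.14, 0.001, -0.071]
force: [-0.0, -0.7, -0.2]
grip_width: 0.0852
```

Run:
```python
from h import *
go(.4168,.148,.001)
s=viewer.grab_frame("scene");go(.4168,.148,.001)
cv2.imwrite("pics/s2.png",cv2.resize(s[150:260,280:440,::-1],None,fx=5,fy=5,interpolation=cv2.INTER_CUBIC))
```

```text
t 4.3 pos [0.4168 0.1473 0.018 ] rpy [ 3.1404  0.0014 -0.0707] F [-0.0305 -0.6638 -0.2001] w 0.08521343063323901 
 need units [-0.002  -0.0288  0.6787] turn [ 0.0004  0.0005 -0.0002]
t 4.35 pos [0.4172 0.1476 0.0188] rpy [ 3.1409  0.0006 -0.0706] F [-0.7111 -0.3868 -0.2985] w 0.08527056895719048 
 need units [-0.0171 -0.0171  0.7124] turn [ 0.0002  0.0002 -0.0002]
```

View pics/s2.png

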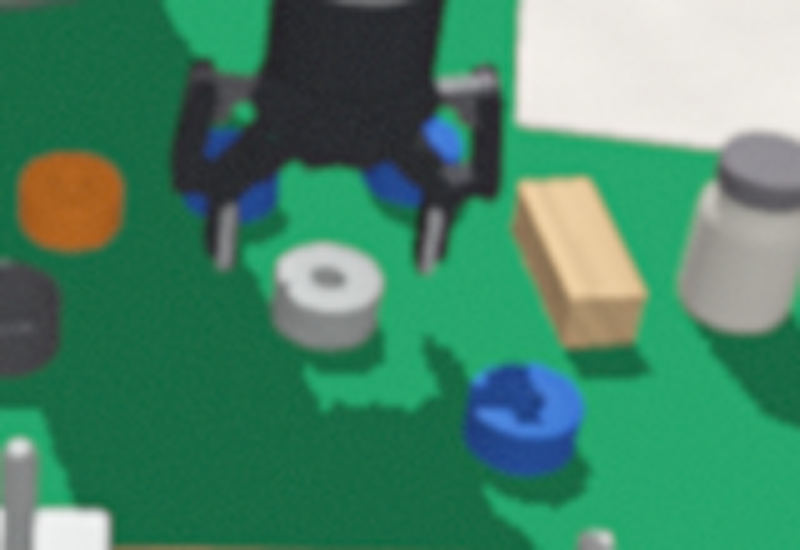

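The fingers straddle the steel collar evenly: tips at crop (222,265) and (428,268), collar hole at (328,278). I'll lower and close.

Call:
move_arm([
  [0, 0, 0.35, 0, 0, 0],
  [0, 0, 0.35, 0, 0, 0],
  [0, 0, 0, 0, 0, 0],
])

```text
clock: 4.65
position: [0.417, 0.1481, 0.0007]
tool_rot: [3.141, 0.001, -0.07]
force: [0.7, -0.2, 0.7]
grip_width: 0.0853
```

Call:
move_arm([
  [0, 0, 0, 0, 0, 0],
  [0, 0, 0, 0, 0, 0],
  [0, 0, 0, 0, 0, 0],
  [0, 0, 0, 0, 0, 0],
], claw=1, force=40)

```text
clock: 5.05
position: [0.4174, 0.1485, 0.0019]
tool_rot: [-3.141, -0.001, -0.07]
force: [-2.4, 0.4, 11.5]
grip_width: 0.0484
```

Call:
move_arm([
  [0, 0, 0, 0, 0, 0],
  [0, 0, -0.4, 0, 0, 0],
  [0, 0, -0.8, 0, 0, 0],
  [0, 0, -1, 0, 0, 0],
  [0, 0, -1, 0, 0, 0],
])

```text
clock: 5.55
position: [0.4168, 0.1482, 0.0827]
tool_rot: [3.141, 0.0, -0.069]
force: [0.6, -0.2, -3.7]
grip_width: 0.0485
```

Call:
move_arm([
  [0, 0, -1, 0, 0, 0],
  [0, 0, -1, 0, 0, 0],
  [0, 0, -1, 0, 0, 0],
  [0, 0, -0.6, 0, 0, 0],
  [0, 0, 0, 0, 0, 0],
])

```text
clock: 6.05
position: [0.4179, 0.1484, 0.1734]
tool_rot: [-3.14, -0.003, -0.07]
force: [-0.5, -0.0, -3.9]
grip_width: 0.0485
```

Run:
```python
from h import *
go(.607,-.0065,.17)
s=viewer.grab_frame("scene");cv2.imwrite("pics/s3f.png",s[:,:,::-1])
t=viewer.grab_frame("top");cv2.imwrite("pics/t3f.png",t[:,:,::-1])
go(.607,-.0065,.17)
cv2.imwrite("pics/s3.png",cv2.resize(s[100:260,270:430,::-1],None,fx=3.7,fy=3.7,interpolation=cv2.INTER_CUBIC))
```

```text
t 6.05 pos [0.4179 0.1484 0.1734] rpy [-3.1403 -0.0031 -0.07  ] F [-0.4979 -0.0168 -3.8591] w 0.04850998196537211 
 need units [7.9792 5.6533 0.1533] turn [-0.0004 -0.001  -0.    ]
t 6.15 pos [0.417  0.1481 0.1713] rpy [ 3.1415 -0.0003 -0.0699] F [-0.4451 -1.0305 -3.4782] w 0.048249692313734265 
 need units [8.0124 5.6372 0.0532] turn [ 0.     -0.0001  0.    ]
```

View pics/s3.png

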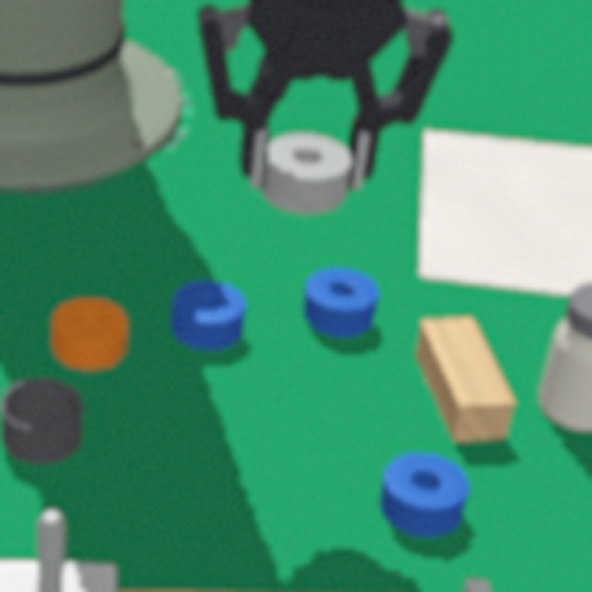

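The wide collar is held level in the fingers at crop (307,157). Next I'll carry it over the post.

Call:
move_arm([
  [1, 0.7, 0, 0, 0, 0],
  [1, 0.7, 0, 0, 0, 0],
  [1, 0.7, 0, 0, 0, 0],
  [1, 0.7, 0, 0, 0, 0],
  [1, 0.7, 0, 0, 0, 0],
])

```text
clock: 6.65
position: [0.5359, 0.0513, 0.1699]
tool_rot: [3.141, 0.002, -0.069]
force: [0.6, 0.2, -1.4]
grip_width: 0.0486
```

Call:
move_arm([
  [1, 0.7, 0, 0, 0, 0],
  [1, 0.7, 0.4, 0, 0, 0],
  [1, 0.72, 0.6, 0, 0, 0],
  [0, 0, 0.8, 0, 0, 0],
  [0, 0, 0, 0, 0, 0],
])

```text
clock: 7.15
position: [0.6049, -0.0063, 0.1224]
tool_rot: [3.141, 0.006, -0.07]
force: [-0.7, 0.2, -3.9]
grip_width: 0.0481
```

Run:
```python
from h import *
go(.607,-.0065,.12)
s=viewer.grab_frame("scene");cv2.imwrite("pics/s4f.png",s[:,:,::-1])
t=viewer.grab_frame("top");cv2.imwrite("pics/t4f.png",t[:,:,::-1])
go(.607,-.0065,.12)
cv2.imwrite("pics/s4.png",cv2.resize(s[185:295,220:340,::-1],None,fx=5,fy=5,interpolation=cv2.INTER_CUBIC))
cv2.imwrite("pics/t4.png",cv2.resize(t[125:225,200:340,::-1],None,fx=5,fy=5,interpolation=cv2.INTER_CUBIC))
```

```text
t 7.15 pos [ 0.6049 -0.0063  0.1224] rpy [ 3.1409  0.0063 -0.0703] F [-0.6658  0.2172 -3.8753] w 0.048129807233513344 
 need units [0.0861 0.0024 0.0943] turn [ 0.0002  0.002  -0.0001]
t 7.25 pos [ 0.6061 -0.0052  0.1255] rpy [-3.1415  0.0023 -0.069 ] F [ 0.4566  0.5326 -2.3125] w 0.04819991670105675 
 need units [0.0416 0.0487 0.2212] turn [-0.      0.0007  0.0003]
```

View pics/s4.png

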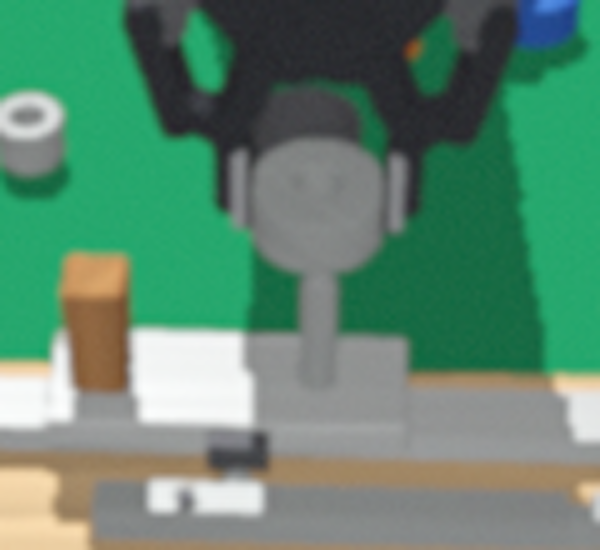

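View pics/t4.png

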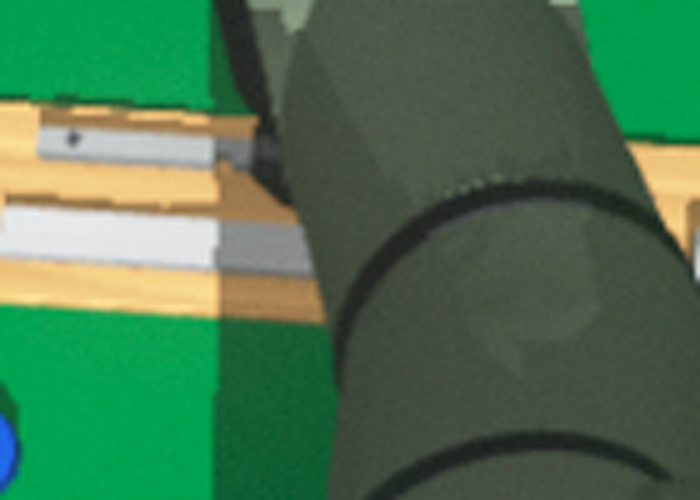

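Run:
```python
from h import *
s=cv2.imread("pics/s4f.png")
L=wires(.607,-.0065)
a=np.linspace(0,6.3,40)
for z in(.1235,.1475):
    L.append([[.6057+.025*np.cos(q),-.0057+.025*np.sin(q),z] for q in a])
overlay(s,"scene",L,220,185,340,295,6.5,"pics/o3.png")
```

```text
(no output)
```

View pics/o3.png

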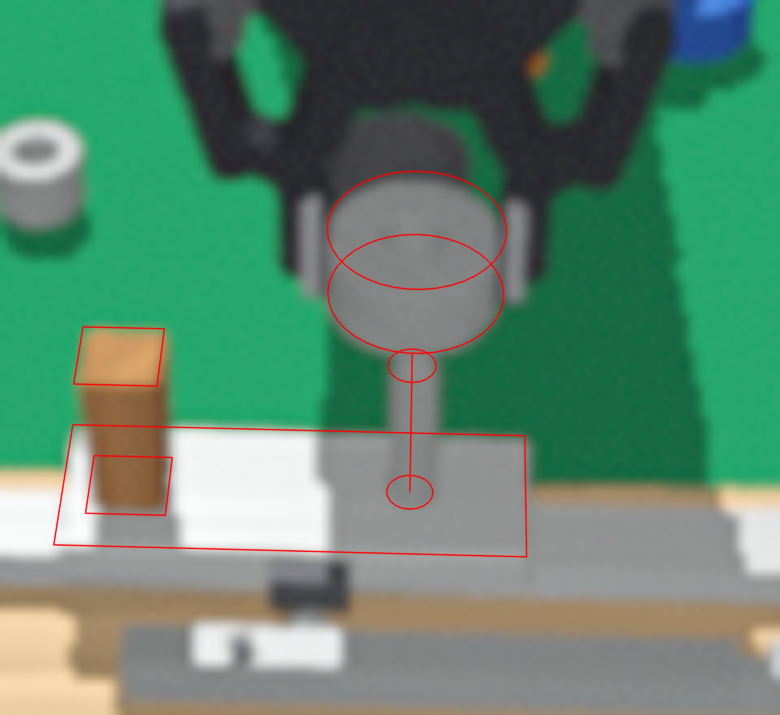

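Scene overlay: the collar centre sits about 1 mm to -y and -x of the post (crop columns 413.5 against 414, relative to their models). I'll correct this, then descend carefully while watching the force.

Call:
move_arm([
  [0.04, -0.036, 0, 0, 0, 0],
  [0, 0, 0.4, 0, 0, 0],
  [0, 0, 0.2, 0, 0, 0],
  [0, 0, 0, 0, 0, 0],
])

```text
clock: 7.65
position: [0.6075, -0.0048, 0.1105]
tool_rot: [3.141, 0.001, -0.069]
force: [-0.2, -0.0, -3.3]
grip_width: 0.0484
```

Call:
move_arm([
  [0, 0, 0.1, 0, 0, 0],
  [0, 0, 0.1, 0, 0, 0],
  [0, 0, 0.1, 0, 0, 0],
])

```text
clock: 7.95
position: [0.608, -0.0049, 0.1037]
tool_rot: [-3.142, -0.0, -0.07]
force: [0.5, 0.1, -3.1]
grip_width: 0.0488
```

Call:
move_arm([
  [0, 0, 0.1, 0, 0, 0],
  [0, 0, 0.1, 0, 0, 0],
  [0, 0, 0.1, 0, 0, 0],
])

```text
clock: 8.25
position: [0.608, -0.0049, 0.0961]
tool_rot: [-3.142, 0.0, -0.07]
force: [0.2, -0.3, -3.0]
grip_width: 0.0487
```

Call:
move_arm([
  [0, 0, 0.1, 0, 0, 0],
  [0, 0, 0.1, 0, 0, 0],
  [0, 0, 0.1, 0, 0, 0],
])

```text
clock: 8.55
position: [0.608, -0.0049, 0.0886]
tool_rot: [-3.142, 0.0, -0.07]
force: [-0.5, -0.9, -3.1]
grip_width: 0.0482
```

Run:
```python
from h import *
s=viewer.grab_frame("scene")
go(.607,-.0055,.046)
cv2.imwrite("pics/s5.png",cv2.resize(s[185:295,220:340,::-1],None,fx=5,fy=5,interpolation=cv2.INTER_CUBIC))
```

```text
t 8.6 pos [ 0.6078 -0.0049  0.0882] rpy [ 3.1416  0.0005 -0.0697] F [-0.8334 -0.2729 -3.2188] w 0.04814179777669279 
 need units [-0.0288  0.0251  1.6882] turn [0.     0.0002 0.0001]
```

View pics/s5.png

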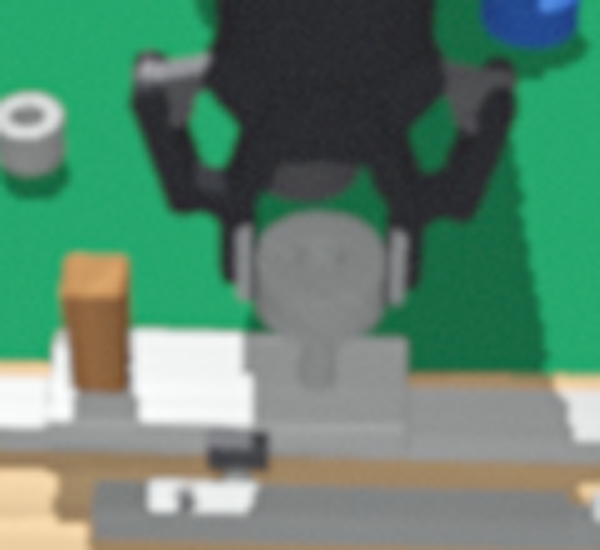

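The collar has threaded on: it is 13 mm below the post top with no added force. I'll lower it to the plate.

Call:
move_arm([
  [0, 0, 0.3, 0, 0, 0],
  [0, 0, 0.3, 0, 0, 0],
  [0, 0, 0.3, 0, 0, 0],
  [0, 0, 0.3, 0, 0, 0],
])

```text
clock: 9.0
position: [0.6078, -0.0049, 0.0579]
tool_rot: [3.142, 0.0, -0.07]
force: [0.0, -1.0, -3.2]
grip_width: 0.0482
```

Call:
move_arm([
  [0, 0, 0.2, 0, 0, 0],
  [0, 0, 0.12, 0, 0, 0],
  [0, 0, 0.1, 0, 0, 0],
  [0, 0, 0, 0, 0, 0],
])

```text
clock: 9.4
position: [0.6079, -0.005, 0.0481]
tool_rot: [3.142, 0.0, -0.07]
force: [-0.4, 0.2, -2.6]
grip_width: 0.0482
```

Call:
move_arm([
  [0, 0, 0.08, 0, 0, 0],
  [0, 0, 0, 0, 0, 0],
])

```text
clock: 9.6
position: [0.608, -0.005, 0.0463]
tool_rot: [3.142, -0.0, -0.07]
force: [-0.2, -1.2, -3.0]
grip_width: 0.0485
```

Call:
move_arm([
  [0, 0, 0.06, 0, 0, 0],
  [0, 0, 0, 0, 0, 0],
])

```text
clock: 9.8
position: [0.6082, -0.005, 0.045]
tool_rot: [-3.142, -0.0, -0.07]
force: [-0.7, 0.2, -0.3]
grip_width: 0.0484
```

Contact is felt (force z fell from -3 to -0.3 N), so I'll release and rise.

Call:
move_arm([
  [0, 0, 0, 0, 0, 0],
  [0, 0, 0, 0, 0, 0],
  [0, 0, 0, 0, 0, 0],
  [0, 0, 0, 0, 0, 0],
], claw=-0.8)

```text
clock: 10.2
position: [0.608, -0.0049, 0.0448]
tool_rot: [-3.142, -0.0, -0.07]
force: [0.6, 0.3, 0.3]
grip_width: 0.0766
```

Call:
move_arm([
  [0, 0, -0.5, 0, 0, 0],
  [0, 0, -1, 0, 0, 0],
  [0, 0, -1, 0, 0, 0],
  [0, 0, -1, 0, 0, 0],
  [0, 0, -1, 0, 0, 0],
])

```text
clock: 10.7
position: [0.608, -0.0049, 0.1594]
tool_rot: [-3.141, -0.001, -0.07]
force: [0.6, -0.6, -0.4]
grip_width: 0.077
```

Run:
```python
from h import *
s=viewer.grab_frame("scene")
go(.4175,-.1312,.04)
cv2.imwrite("pics/s6f.png",s[:,:,::-1])
cv2.imwrite("pics/s6.png",cv2.resize(s[185:295,220:340,::-1],None,fx=5,fy=5,interpolation=cv2.INTER_CUBIC))
```

```text
t 10.75 pos [ 0.6097 -0.0048  0.1633] rpy [-3.1409 -0.0054 -0.0698] F [ 2.0731 -0.6571  5.2925] w 0.0771228187826003 
 need units [-7.342   5.5829  4.8901] turn [-0.0002 -0.0017  0.0001]
```

View pics/s6.png

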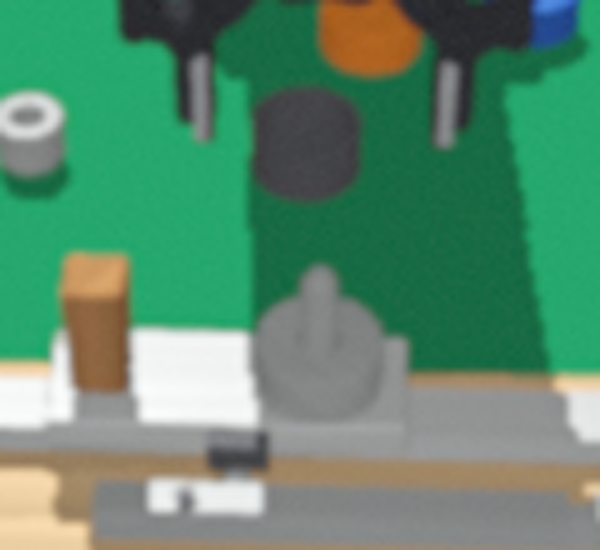

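The wide collar sits home on the plate with the post standing through it, at crop (320,350). On to the narrow collar.

Call:
move_arm([
  [-1, 0.8, 0, 0, 0, 0],
  [-1, 0.8, 0, 0, 0, 0],
  [-1, 0.8, 0, 0, 0, 0],
  [-1, 0.8, 0, 0, 0, 0],
  [-1, 0.8, 0, 0, 0, 0],
])

```text
clock: 11.25
position: [0.4753, -0.0966, 0.158]
tool_rot: [3.141, -0.001, -0.07]
force: [0.3, -0.9, -0.8]
grip_width: 0.0768
```

Call:
move_arm([
  [-1, 0.8, 0.6, 0, 0, 0],
  [-1, 0.78, 0.8, 0, 0, 0],
  [-0.32, 0, 1, 0, 0, 0],
  [0, 0, 1, 0, 0, 0],
  [0, 0, 0, 0, 0, 0],
])

```text
clock: 11.75
position: [0.4146, -0.1311, 0.071]
tool_rot: [-3.141, 0.003, -0.07]
force: [-0.1, 0.2, 0.7]
grip_width: 0.077
```

Run:
```python
from h import *
go(.4175,-.1312,.003)
s=viewer.grab_frame("scene");t=viewer.grab_frame("top")
go(.4175,-.1312,.003)
cv2.imwrite("pics/s7.png",cv2.resize(s[140:260,160:320,::-1],None,fx=5,fy=5,interpolation=cv2.INTER_CUBIC))
```

```text
t 11.75 pos [ 0.4146 -0.1311  0.071 ] rpy [-3.1411  0.0029 -0.0697] F [-0.1106  0.1625  0.6642] w 0.07697590974622164 
 need units [ 0.1248 -0.0045  2.7193] turn [-0.0001  0.0009  0.0001]
t 11.85 pos [ 0.416  -0.1312  0.073 ] rpy [-3.1416  0.0001 -0.0694] F [-0.5767  0.3569  0.2884] w 0.0769010791700706 
 need units [ 0.0583 -0.0054  2.8001] turn [-0.      0.      0.0002]
```

View pics/s7.png

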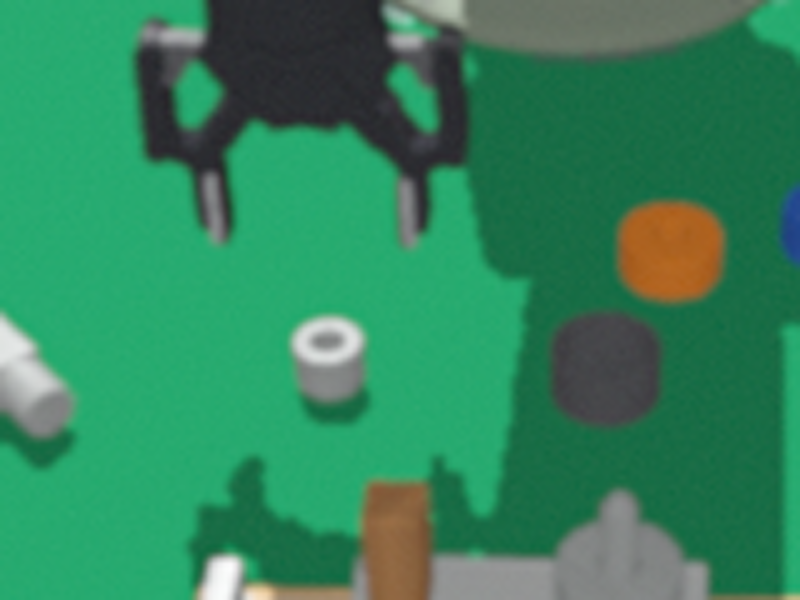

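The fingers (crop (215,240) and (410,240)) are above the narrow collar (328,342), slightly to its -y side. I'll shift 1 mm and descend.

Call:
move_arm([
  [0.05, -0.05, 0.6, 0, 0, 0],
  [0, 0, 0.8, 0, 0, 0],
  [0, 0, 0.7, 0, 0, 0],
  [0, 0, 0.4, 0, 0, 0],
  [0, 0, 0.2, 0, 0, 0],
])

```text
clock: 12.35
position: [0.4176, -0.1302, 0.005]
tool_rot: [3.141, -0.001, -0.069]
force: [-0.1, -1.2, 0.4]
grip_width: 0.077
```

Call:
move_arm([
  [0, 0, 0.1, 0, 0, 0],
  [0, 0, 0, 0, 0, 0],
  [0, 0, 0, 0, 0, 0],
  [0, 0, 0, 0, 0, 0],
  [0, 0, 0, 0, 0, 0],
], claw=1, force=40)

```text
clock: 12.85
position: [0.4174, -0.1303, 0.003]
tool_rot: [3.141, -0.001, -0.07]
force: [-1.4, 0.2, 11.8]
grip_width: 0.0311
```

Call:
move_arm([
  [0, 0, 0, 0, 0, 0],
  [0, 0, 0, 0, 0, 0],
])

```text
clock: 13.05
position: [0.4174, -0.1303, 0.003]
tool_rot: [3.141, -0.001, -0.07]
force: [-2.5, 1.4, 10.4]
grip_width: 0.0314
```

Run:
```python
from h import *
s=viewer.grab_frame("scene")
go(.4175,-.1312,.003)
cv2.imwrite("pics/s8.png",cv2.resize(s[140:260,160:320,::-1],None,fx=5,fy=5,interpolation=cv2.INTER_CUBIC))
```

```text
t 13.1 pos [ 0.4174 -0.1303  0.0031] rpy [ 3.1414 -0.001  -0.0698] F [-1.4235  0.4867 11.0417] w 0.03139869583013473 
 need units [0.007  0.0366 0.0025] turn [ 0.     -0.0003  0.0001]
```

View pics/s8.png

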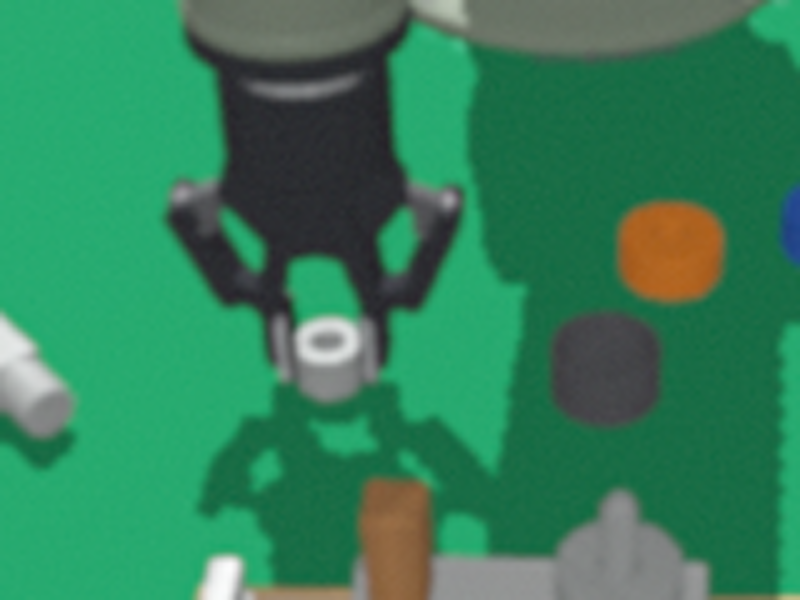

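The narrow collar is gripped. Lifting and moving to the post.

Call:
move_arm([
  [0, 0, -0.4, 0, 0, 0],
  [0, 0, -1, 0, 0, 0],
  [0, 0, -1, 0, 0, 0],
  [0, 0, -1, 0, 0, 0],
  [0, 0, -1, 0, 0, 0],
])

```text
clock: 13.6
position: [0.4169, -0.1302, 0.1142]
tool_rot: [3.141, -0.0, -0.07]
force: [-0.1, -0.0, -1.5]
grip_width: 0.031
```

Call:
move_arm([
  [0, 0, -1, 0, 0, 0],
  [0.4, -0.3, -1, 0, 0, 0],
  [1, -0.75, -0.3, 0, 0, 0],
  [1, -0.75, 0, 0, 0, 0],
  [1, -0.75, 0, 0, 0, 0],
])

```text
clock: 14.1
position: [0.5072, -0.072, 0.1713]
tool_rot: [3.141, -0.001, -0.07]
force: [-0.2, -0.5, -0.2]
grip_width: 0.0312
```

Run:
```python
from h import *
go(.6077,-.0052,.135)
```

```text
t 14.1 pos [ 0.5072 -0.072   0.1713] rpy [ 3.1414 -0.0014 -0.0702] F [-0.2307 -0.5219 -0.2475] w 0.03118117384329447 
 need units [ 3.8222 -2.9486  1.4557] turn [ 0.0001 -0.0004 -0.0001]
```

Call:
move_arm([
  [1, -0.75, 0, 0, 0, 0],
  [1, -0.75, 0, 0, 0, 0],
  [1, -0.75, 0.3, 0, 0, 0],
  [0.84, -0.72, 0.6, 0, 0, 0],
  [0, 0, 0.7, 0, 0, 0],
])

```text
clock: 14.6
position: [0.6094, -0.0021, 0.1304]
tool_rot: [-3.14, -0.002, -0.067]
force: [-0.2, -0.7, -1.5]
grip_width: 0.0312
```

Call:
move_arm([
  [0, 0, 0, 0, 0, 0],
  [0, 0, 0, 0, 0, 0],
  [0, 0, 0, 0, 0, 0],
])

```text
clock: 14.9
position: [0.6073, -0.0057, 0.1312]
tool_rot: [3.142, -0.001, -0.07]
force: [0.1, -0.1, -0.8]
grip_width: 0.0307
```

Run:
```python
from h import *
s=viewer.grab_frame("scene"); S=s[:,:,::-1].copy()
go(.6077,-.0052,.108)
cv2.imwrite("pics/s9f.png",S)
z=bot.observe()["position"]
L=wires(.607,-.0065)
a=np.linspace(0,6.3,40)
for h in(-.003,.021):
    L.append([[z[0]+.016*np.cos(q),z[1]+.016*np.sin(q),z[2]+h] for q in a])
overlay(S,"scene",L,220,185,340,295,6.5,"pics/o4.png")
overlay(S,"scene",[],220,185,340,295,6.5,"pics/o5.png")
```

```text
t 14.95 pos [ 0.6074 -0.0057  0.1312] rpy [ 3.1415 -0.0014 -0.0704] F [-0.0148 -0.2542 -0.9146] w 0.031163616874438693 
 need units [ 0.0097 -0.0193  0.9274] turn [ 0.     -0.0004 -0.0001]
```

View pics/o4.png

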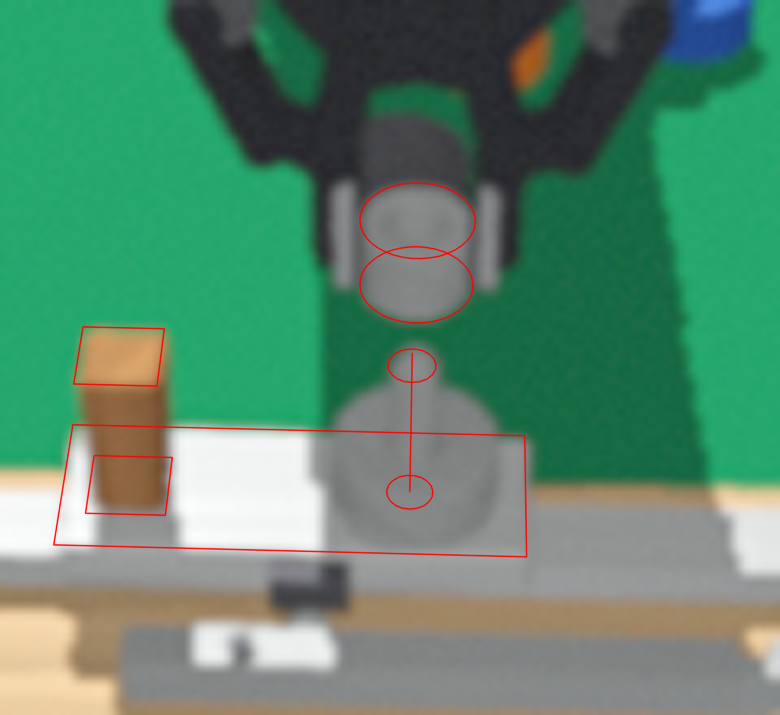

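View pics/o5.png

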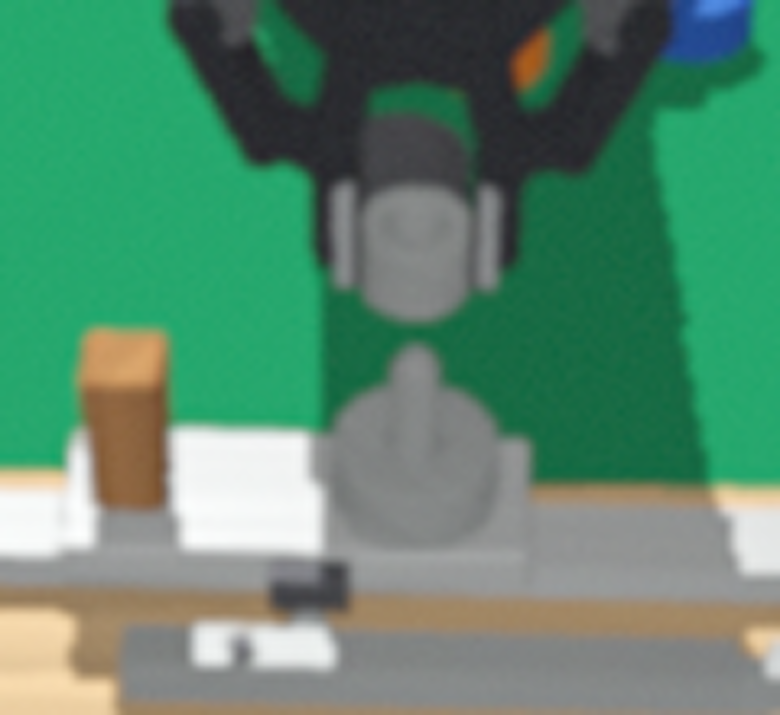

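Scene: the collar (crop column 415.5) is in line with the post (415). Descending.

Call:
move_arm([
  [0.01, -0.012, 0.4, 0, 0, 0],
  [0, 0, 0.3, 0, 0, 0],
  [0, 0, 0.2, 0, 0, 0],
  [0, 0, 0.1, 0, 0, 0],
  [0, 0, 0.1, 0, 0, 0],
])

```text
clock: 15.45
position: [0.6074, -0.0048, 0.102]
tool_rot: [-3.142, 0.0, -0.07]
force: [-0.0, 0.5, -0.6]
grip_width: 0.0309
```

Call:
move_arm([
  [0, 0, 0.1, 0, 0, 0],
  [0, 0, 0.1, 0, 0, 0],
  [0, 0, 0.1, 0, 0, 0],
])

```text
clock: 15.75
position: [0.6076, -0.0048, 0.0947]
tool_rot: [-3.142, -0.0, -0.07]
force: [0.9, 0.5, -0.8]
grip_width: 0.0315
```

Call:
move_arm([
  [0, 0, 0.1, 0, 0, 0],
  [0, 0, 0.1, 0, 0, 0],
  [0, 0, 0.1, 0, 0, 0],
])

```text
clock: 16.05
position: [0.6075, -0.0048, 0.0871]
tool_rot: [-3.142, -0.0, -0.07]
force: [0.2, -0.0, -1.1]
grip_width: 0.0314
```

Threaded, with no resistance. On down to TCP z of about 0.070.

Call:
move_arm([
  [0, 0, 0.2, 0, 0, 0],
  [0, 0, 0.2, 0, 0, 0],
  [0, 0, 0.12, 0, 0, 0],
  [0, 0, 0, 0, 0, 0],
])

```text
clock: 16.45
position: [0.6072, -0.0049, 0.0737]
tool_rot: [3.142, 0.001, -0.07]
force: [0.2, -0.0, -1.4]
grip_width: 0.0313
```

Call:
move_arm([
  [0, 0, 0.08, 0, 0, 0],
  [0, 0, 0, 0, 0, 0],
])

```text
clock: 16.65
position: [0.6075, -0.0048, 0.0722]
tool_rot: [-3.142, 0.0, -0.07]
force: [0.0, -0.7, -1.1]
grip_width: 0.031
```

Call:
move_arm([
  [0, 0, 0.06, 0, 0, 0],
  [0, 0, 0, 0, 0, 0],
])

```text
clock: 16.85
position: [0.6074, -0.0049, 0.0707]
tool_rot: [-3.142, 0.0, -0.07]
force: [0.0, -0.4, -1.0]
grip_width: 0.031
```

Call:
move_arm([
  [0, 0, 0.04, 0, 0, 0],
  [0, 0, 0, 0, 0, 0],
])

```text
clock: 17.05
position: [0.6076, -0.0048, 0.0702]
tool_rot: [-3.142, -0.0, -0.07]
force: [-1.1, 0.3, 3.9]
grip_width: 0.0312
```

The narrow collar is seated (force z rose to +3.9 N). Releasing.

Call:
move_arm([
  [0, 0, 0, 0, 0, 0],
  [0, 0, 0, 0, 0, 0],
  [0, 0, 0, 0, 0, 0],
  [0, 0, 0, 0, 0, 0],
], claw=-0.5)

```text
clock: 17.45
position: [0.6075, -0.0048, 0.0698]
tool_rot: [-3.142, 0.0, -0.07]
force: [0.2, -1.0, -1.2]
grip_width: 0.064
```

Call:
move_arm([
  [0, 0, -0.3, 0, 0, 0],
  [0, 0, -1, 0, 0, 0],
  [0, 0, -1, 0, 0, 0],
  [0, 0, -1, 0, 0, 0],
  [0, 0, -0.6, 0, 0, 0],
])

```text
clock: 17.95
position: [0.6081, -0.0048, 0.1696]
tool_rot: [-3.141, -0.002, -0.07]
force: [-0.2, 0.7, 0.5]
grip_width: 0.0643
```

Run:
```python
from h import *
s=viewer.grab_frame("scene")
go(.6015,-.0897,.13)
cv2.imwrite("pics/s10.png",cv2.resize(s[185:295,220:340,::-1],None,fx=6.5,fy=6.5,interpolation=cv2.INTER_CUBIC))
```

```text
t 18.0 pos [ 0.6088 -0.0048  0.1712] rpy [-3.1411 -0.0041 -0.0698] F [ 1.0044 -0.4035  2.5236] w 0.06396970229676427 
 need units [-0.0608  3.4093  1.6479] turn [-0.0001 -0.0013  0.    ]
```

View pics/s10.png

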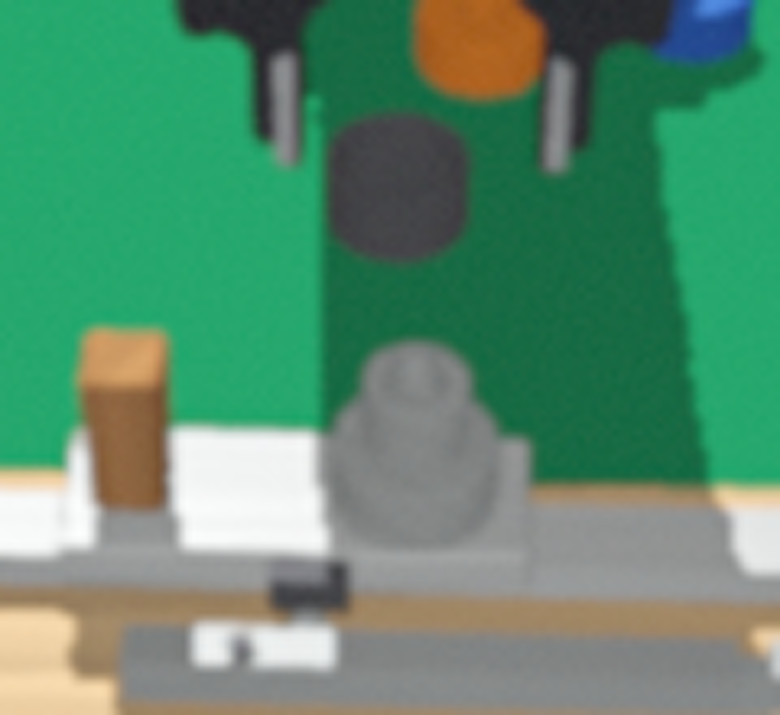

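Both collars are home: the narrow sits on the wide and only the post tip shows, at crop (417,370). Now to the knob.

Call:
move_arm([
  [0, 0.9, 0, 0, 0, 0],
  [0, 1, 0, 0, 0, 0],
  [0, 1, 0, 0, 0, 0],
  [0, 0.51, 0.6, 0, 0, 0],
  [0, 0, 0.8, 0, 0, 0],
])

```text
clock: 18.5
position: [0.6015, -0.0922, 0.1317]
tool_rot: [3.141, -0.001, -0.072]
force: [-0.6, -0.6, -0.5]
grip_width: 0.0638
```

Call:
move_arm([
  [0, 0, 0, 0, 0, 0],
  [0, 0, 0, 0, 0, 0],
])

```text
clock: 18.7
position: [0.6013, -0.0891, 0.1318]
tool_rot: [-3.141, 0.001, -0.069]
force: [0.7, 0.5, 0.2]
grip_width: 0.0638
```

Run:
```python
from h import *
s=viewer.grab_frame("scene")
go(.6013,-.09,.061)
cv2.imwrite("pics/s11.png",cv2.resize(s[185:295,200:320,::-1],None,fx=5,fy=5,interpolation=cv2.INTER_CUBIC))
```

```text
t 18.75 pos [ 0.6018 -0.0891  0.1325] rpy [-3.1412  0.     -0.0688] F [ 0.0851 -0.6336 -0.4337] w 0.06396318762259812 
 need units [-0.0159  0.0366  2.8589] turn [-0.0001  0.      0.0004]
```

View pics/s11.png

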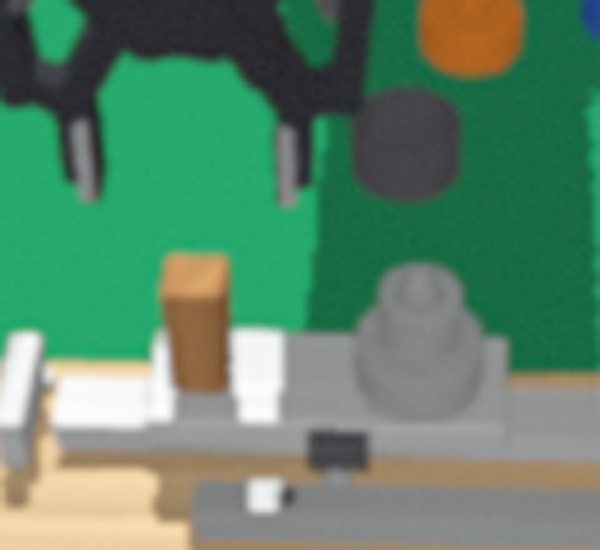

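The fingers at crop (88,200) and (288,205) straddle the knob (197,275). Lowering and gripping.

Call:
move_arm([
  [0, 0.02, 0.6, 0, 0, 0],
  [0, 0, 0.7, 0, 0, 0],
  [0, 0, 0.7, 0, 0, 0],
  [0, 0, 0.5, 0, 0, 0],
  [0, 0, 0.33, 0, 0, 0],
])

```text
clock: 19.25
position: [0.6014, -0.0901, 0.0606]
tool_rot: [-3.141, 0.001, -0.069]
force: [-0.0, 0.1, -0.8]
grip_width: 0.0639
```

Call:
move_arm([
  [0, 0, 0, 0, 0, 0],
  [0, 0, 0, 0, 0, 0],
  [0, 0, 0, 0, 0, 0],
  [0, 0, 0, 0, 0, 0],
  [0, 0, 0, 0, 0, 0],
], claw=1, force=60)

```text
clock: 19.75
position: [0.602, -0.0904, 0.0624]
tool_rot: [-3.142, -0.001, -0.07]
force: [-1.6, 0.6, 6.1]
grip_width: 0.0231
```

Run:
```python
from h import *
s=viewer.grab_frame("scene")
cv2.imwrite("pics/s12f.png",s[:,:,::-1])
t=viewer.grab_frame("top")
cv2.imwrite("pics/t12f.png",t[:,:,::-1])
go(.6013,-.09,.061)
cv2.imwrite("pics/s12.png",cv2.resize(s[220:320,190:420,::-1],None,fx=3.4,fy=3.4,interpolation=cv2.INTER_CUBIC))
cv2.imwrite("pics/t12.png",cv2.resize(t[135:205,180:360,::-1],None,fx=4.4,fy=4.4,interpolation=cv2.INTER_CUBIC))
```

```text
t 19.85 pos [ 0.602  -0.0904  0.0624] rpy [-3.1416 -0.0012 -0.0697] F [-2.1509 -0.0074  6.2415] w 0.023377546143200315 
 need units [-0.0284 -0.0133  0.0566] turn [-0.     -0.0004  0.0001]
```

View pics/s12.png

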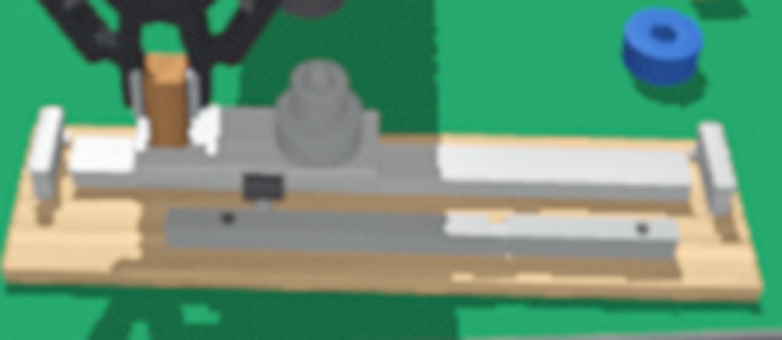

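View pics/t12.png

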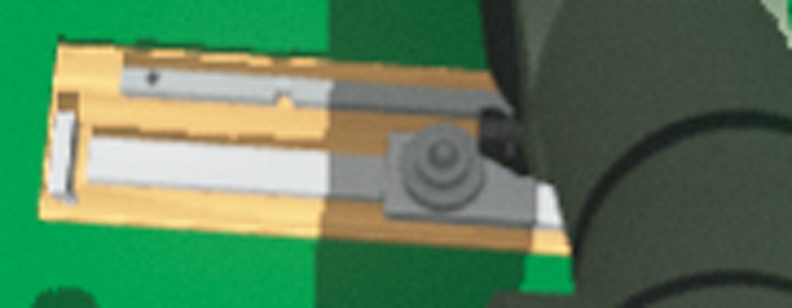

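Gripped: opening 23 mm on the knob. The notch is at top crop (283,99) and scene crop (498,216), the ball at scene crop (263,205). Now to work out the travel.

Run:
```python
from h import *
ey=np.array([np.sin(.07),np.cos(.07),0]); ex=np.array([np.cos(.07),-np.sin(.07),0])
f2=lambda x,y:((x+.5)/4.4-.5+180,(y+.5)/4.4-.5+135)
fs=lambda x,y:((x+.5)/3.4-.5+190,(y+.5)/3.4-.5+220)
for z in(.025,.03,.035):
  n=onz("top",f2(283,99),z); print("top",z,n, n@ey, n@ex)
  n=onz("scene",fs(498,217),z); print("scene",z,n, n@ey,n@ex)
for c in((263,205),(263,187)):
  b=onz("scene",fs(*c),.03); print("ball scene",b,b@ey,b@ex)
p=onz("top",f2(441,150),.101);print("post top",p,p@ey)
for n in ("t12f","s12f"):
  im=cv2.imread(f"pics/{n}.png")
  if n[0]=="t": cv2.imwrite("pics/zt.png",cv2.resize(im[145:185,215:315],None,fx=8,fy=8,interpolation=cv2.INTER_CUBIC))
  else: cv2.imwrite("pics/zs.png",cv2.resize(im[265:305,250:350],None,fx=8,fy=8,interpolation=cv2.INTER_CUBIC))
im=cv2.imread("pics/top0.png"); cv2.imwrite("pics/zt0.png",cv2.resize(im[145:185,215:315],None,fx=8,fy=8,interpolation=cv2.INTER_CUBIC))
```

```text
top 0.025 [0.6597 0.0899 0.025 ] 0.13583777750313736 0.6517868316911475
scene 0.025 [0.6547 0.0941 0.025 ] 0.13966620481746894 0.646478699305836
top 0.03 [0.6583 0.0895 0.03  ] 0.13532000982381392 0.6504144991115934
scene 0.03 [0.6589 0.093  0.03  ] 0.1388841886620282 0.650761149345131
top 0.035 [0.6569 0.0891 0.035 ] 0.1348022421444905 0.6490421665320395
scene 0.035 [0.6631 0.0919 0.035 ] 0.13810217250658746 0.6550435993844259
ball scene [ 0.6452 -0.038   0.03  ] 0.007193840479890868 0.6463217493208828
ball scene [ 0.6319 -0.0377  0.03  ] 0.006544775867210492 0.632946072367858
post top [ 0.6083 -0.0068  0.101 ] 0.03575408037906472
```

View pics/zt0.png

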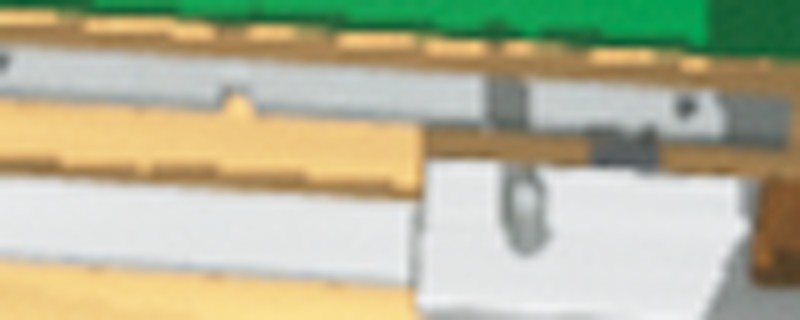

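View pics/zs.png

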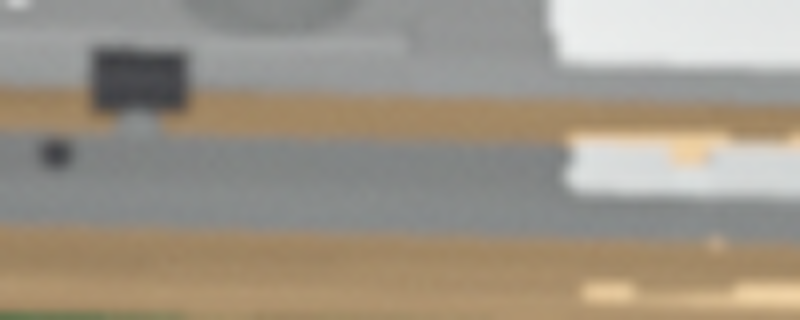

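Travel is estimated at 131.7 mm from the scene view and 129.5 mm from the top view. I'll slide about 110 mm first.

Call:
move_arm([
  [0, -0.4, 0, 0, 0, 0],
  [0, -0.6, 0, 0, 0, 0],
  [0, -0.6, 0, 0, 0, 0],
  [0, -0.6, 0, 0, 0, 0],
  [0, -0.6, 0, 0, 0, 0],
])

```text
clock: 20.35
position: [0.6068, -0.0212, 0.0624]
tool_rot: [3.14, -0.001, -0.071]
force: [-2.1, -5.1, 7.1]
grip_width: 0.023
```

Call:
move_arm([
  [0, -0.6, 0, 0, 0, 0],
  [0, -0.5, 0, 0, 0, 0],
  [0, -0.3, 0, 0, 0, 0],
  [0, -0.2, 0, 0, 0, 0],
  [0, 0, 0, 0, 0, 0],
])

```text
clock: 20.85
position: [0.6096, 0.0202, 0.0624]
tool_rot: [-3.141, -0.001, -0.069]
force: [-2.0, 3.3, 7.4]
grip_width: 0.0232
```

Run:
```python
from h import *
s=viewer.grab_frame("scene")
cv2.imwrite("pics/s13f.png",s[:,:,::-1])
go(.6013,-.09,.061)
p=bot.observe()["position"]; print("travel",(p-[.602,-.0904,.0624])@[np.sin(.07),np.cos(.07),0])
cv2.imwrite("pics/s13.png",cv2.resize(s[240:310,270:370,::-1],None,fx=8,fy=8,interpolation=cv2.INTER_CUBIC))
```

```text
t 20.9 pos [0.6096 0.0201 0.0624] rpy [-3.141  -0.0012 -0.0691] F [-1.5161  2.9546  7.0037] w 0.023253796633262377 
 need units [-0.0293  4.4158  0.0534] turn [-0.0002 -0.0004  0.0003]
travel 0.11074504130569535
```

View pics/s13.png

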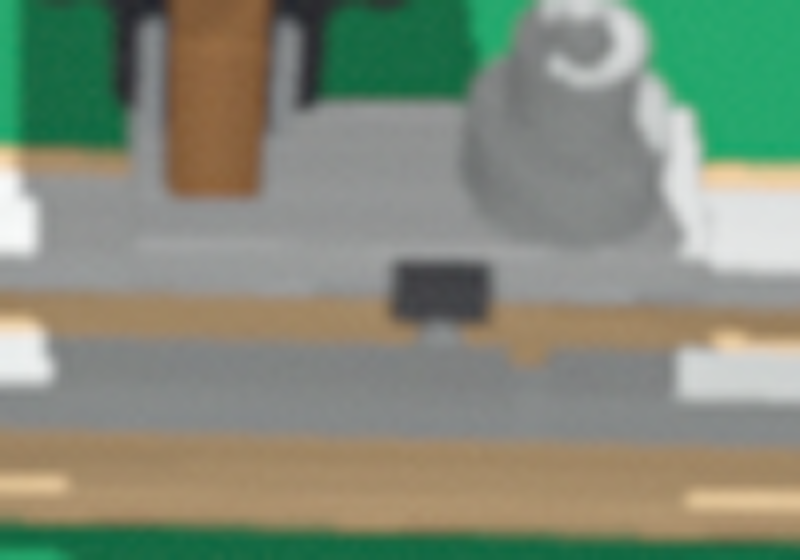

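Ball at crop (440,330) and notch at (530,350), so about 21 mm remain. I'll go 14 mm more, then creep.

Call:
move_arm([
  [0, -0.2, 0, 0, 0, 0],
  [0, -0.2, 0, 0, 0, 0],
  [0, -0.16, 0, 0, 0, 0],
  [0, 0, 0, 0, 0, 0],
])

```text
clock: 21.3
position: [0.6106, 0.0339, 0.0624]
tool_rot: [-3.141, -0.001, -0.069]
force: [-1.7, 1.5, 6.9]
grip_width: 0.0233
```

Call:
move_arm([
  [0, -0.04, 0, 0, 0, 0],
  [0, 0, 0, 0, 0, 0],
])

```text
clock: 21.5
position: [0.6106, 0.0343, 0.0624]
tool_rot: [-3.142, -0.001, -0.07]
force: [-1.8, 0.1, 7.3]
grip_width: 0.0231
```

Call:
move_arm([
  [0, -0.04, 0, 0, 0, 0],
  [0, 0, 0, 0, 0, 0],
])

```text
clock: 21.7
position: [0.6107, 0.0353, 0.0624]
tool_rot: [-3.142, -0.001, -0.07]
force: [-2.7, -0.8, 7.6]
grip_width: 0.0231
```

Call:
move_arm([
  [0, -0.04, 0, 0, 0, 0],
  [0, 0, 0, 0, 0, 0],
])

```text
clock: 21.9
position: [0.6108, 0.0365, 0.0624]
tool_rot: [-3.141, -0.001, -0.07]
force: [-1.8, 0.8, 5.8]
grip_width: 0.0232
```

Call:
move_arm([
  [0, -0.04, 0, 0, 0, 0],
  [0, 0, 0, 0, 0, 0],
])

```text
clock: 22.1
position: [0.6109, 0.0378, 0.0624]
tool_rot: [-3.141, -0.001, -0.069]
force: [-1.6, 2.5, 7.1]
grip_width: 0.0232
```

Call:
move_arm([
  [0, -0.04, 0, 0, 0, 0],
  [0, 0, 0, 0, 0, 0],
])

```text
clock: 22.3
position: [0.611, 0.0393, 0.0624]
tool_rot: [-3.14, -0.001, -0.069]
force: [-0.9, 4.5, 5.1]
grip_width: 0.0235
```

Run:
```python
from h import *
s=viewer.grab_frame("scene")
go(.6013,-.09,.061)
cv2.imwrite("pics/s14.png",cv2.resize(s[265:305,300:380,::-1],None,fx=10,fy=10,interpolation=cv2.INTER_CUBIC))
```

```text
t 22.35 pos [0.611  0.0394 0.0624] rpy [-3.1403 -0.0013 -0.069 ] F [-0.627   5.0807  4.5773] w 0.023128508714872407 
 need units [-0.0301  5.1886  0.0501] turn [-0.0004 -0.0004  0.0003]
```

View pics/s14.png

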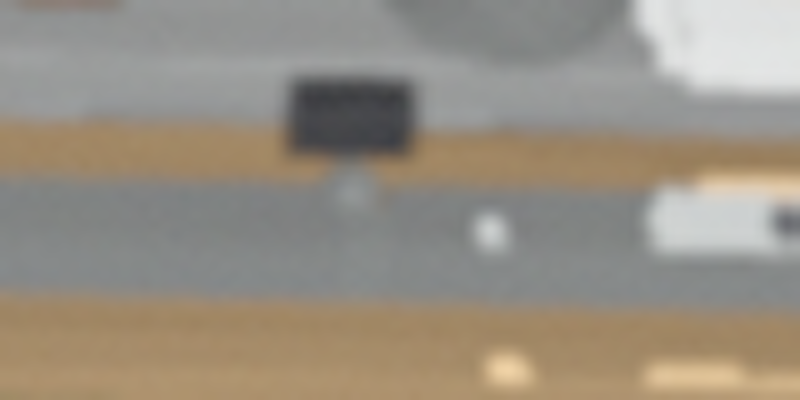

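The ball has dropped in: at crop (350,190) it now sits in the notch. Force y of +5 N pulls the tool forward, so the centre lies slightly ahead. I'll follow it until the pull vanishes.

Call:
move_arm([
  [0, -0.04, 0, 0, 0, 0],
  [0, 0, 0, 0, 0, 0],
  [0, 0, 0, 0, 0, 0],
])

```text
clock: 22.65
position: [0.6111, 0.0402, 0.0624]
tool_rot: [-3.14, -0.001, -0.069]
force: [-1.5, 4.6, 6.6]
grip_width: 0.0234
```

Call:
move_arm([
  [0, -0.02, 0, 0, 0, 0],
  [0, 0, 0, 0, 0, 0],
  [0, 0, 0, 0, 0, 0],
])

```text
clock: 22.95
position: [0.6111, 0.0403, 0.0624]
tool_rot: [-3.141, -0.001, -0.069]
force: [-1.4, 3.3, 6.2]
grip_width: 0.0232
```

Call:
move_arm([
  [0, -0.04, 0, 0, 0, 0],
  [0, 0, 0, 0, 0, 0],
  [0, 0, 0, 0, 0, 0],
])

```text
clock: 23.25
position: [0.6111, 0.0407, 0.0624]
tool_rot: [3.142, -0.001, -0.07]
force: [-2.3, -0.7, 7.2]
grip_width: 0.0236
```

Run:
```python
from h import *
s=viewer.grab_frame("scene");t=viewer.grab_frame("top")
go(.6013,-.09,.061)
cv2.imwrite("pics/s15.png",cv2.resize(s[265:305,300:380,::-1],None,fx=10,fy=10,interpolation=cv2.INTER_CUBIC))
cv2.imwrite("pics/s15f.png",s[:,:,::-1]); cv2.imwrite("pics/t15f.png",t[:,:,::-1])
```

```text
t 23.35 pos [0.6111 0.0407 0.0624] rpy [-3.1416 -0.0011 -0.0698] F [-2.3999  0.4366  8.0082] w 0.023072699361688875 
 need units [-0.0249  5.2424  0.0558] turn [-0.     -0.0003  0.0001]
```

View pics/s15.png

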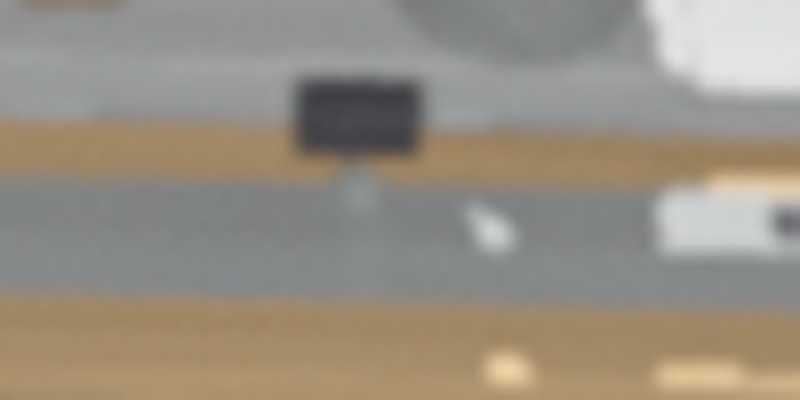

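View pics/s15f.png

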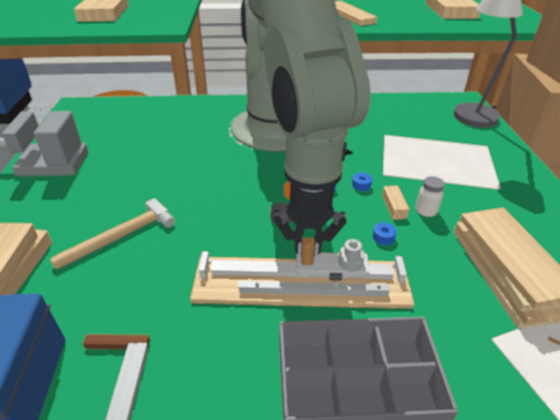

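The ball fills the notch: column 336.0 against the notch's 336.2. Total travel is 131.5 mm and the force along the rail is about 0. Both collars are on the post and the bystanders are in place. I'll settle briefly, then hand in.

Call:
move_arm([
  [0, 0, 0, 0, 0, 0],
  [0, 0, 0, 0, 0, 0],
  [0, 0, 0, 0, 0, 0],
  [0, 0, 0, 0, 0, 0],
  [0, 0, 0, 0, 0, 0],
])

```text
clock: 23.85
position: [0.6111, 0.0407, 0.0624]
tool_rot: [-3.142, -0.001, -0.07]
force: [-2.2, -1.0, 7.0]
grip_width: 0.0235
```

Run:
```python
from h import *
s=cv2.imread("pics/s15f.png")
cv2.imwrite("pics/s16.png",cv2.resize(s[220:310,280:400],None,fx=6,fy=6,interpolation=cv2.INTER_CUBIC))
```

```text
(no output)
```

View pics/s16.png

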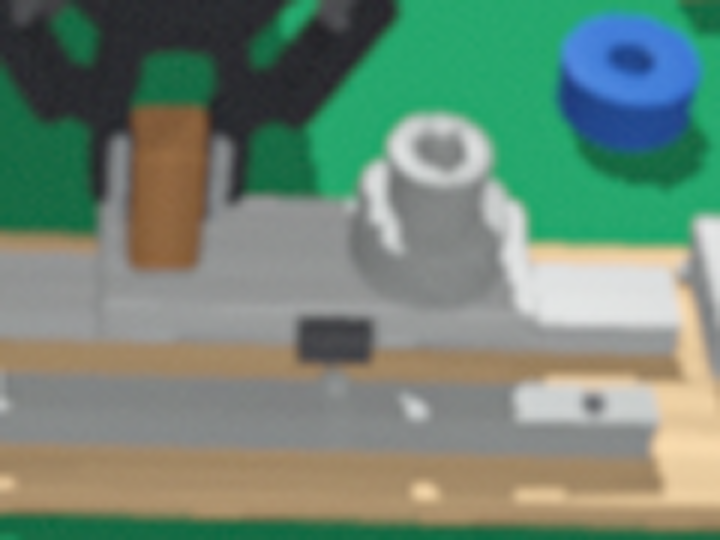

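```bash
python3 -c "
from workcell import workorder
print(workorder.job_done())"
```

```text
the job is handed in; nothing more can be done
None
```

I threaded the wide steel collar and then the narrow one onto the post, each lowered until I felt it seat. I then gripped the knob at 60 N, slid the carriage about 131.5 mm until the ball clicked into the notch, and handed the job in at about 24 s, still holding the knob.

Last checks:
- **Notch:** in the scene picture the ball is at column 336.0 and the notch at 336.2. The force along the rail was about 0 to -1 N, and the TCP position did not change over the last 0.5 s.
- **Grip:** the fingers are closed to 23.5 mm on the knob, which is 24 mm wide. I did not measure the contact force on the knob directly.
- **Collars:** both are home on the post in the last picture, narrow on wide, with the fingers clear of them.
- **Bystanders:** the hammer, glue and offcut look unmoved. The tin was hidden behind the arm in the last scene picture; it was in place at the last look and I did not go near it afterwards.
- **Disagreement:** the top camera put the notch about 2 mm short of the scene camera (129.5 against 131.7 mm). The felt click agreed with the scene camera.

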